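# Put the knife rest away in its sliding-top case

## Task

Put the loose porcelain knife rest away in its case: slide the case's flush wooden panel open by pressing on it, lay the knife rest gently (no dropping) in the empty bed beside its twin, and slide the panel fully shut again. Never bear on the thin panel with more than 25 N, and leave the twin, the plates, the bowl and the candlestick where they are.

Things in the scene. Friction and masses are not known exactly. Their poses are not given: they have to be found in the camera images.
- case: White box with black brush strokes, 290 mm long (its y), 150 wide (its x), 58 high; it does not shift. Origin: centre of its underside, z up. Walls 10 mm thick, tops at z = 58 mm. A fixed white half lid, 6 mm thick, top at z = 58, covers y = +15 to +135 mm; the sliding panel covers the bay from y = -135 to +15. Inside: floor at z = 10 mm, x from -65 to +65.
- panel (a joint): Sliding panel, in m along its run: 0 = shut (leading edge at the case's -y end wall), 0.100 = fully open (stop). It runs in grooves towards the case's +y, dipping 3 mm in 100 mm, beneath the fixed half; it stays where left and may start up to 12 mm ajar. The grooves hold it with about 7 N: it moves only with a fingertip pressed on it at 12 to 20 N and moved along; with less the finger slips.
- panel_edge (a point): Middle of the sliding panel's leading (-y) edge, on its top face; axes as the case. Smooth bare pale wood, 6 mm thick, 130 mm wide between the walls, no grip. Top here 56 mm above the table when shut, 53 mm when fully open, sloping down 3 mm in 100 mm towards +y. Fully open, 50 mm of it, from here to the fixed half, stay uncovered. On felt: gives about 1 mm at 25 N; breaks above 25 N.
- bed (a point): The empty bed in the case: centre of its floor, at case x = +30, y = -85, z = +10 mm, axes as the case. The knife rest lies in it along the case's y, its two end blocks each in a wooden socket 10 mm high with about 2.5 mm of play all round; between the sockets the bed is open, for the fingers, over 56 mm of its length. The twin lies 60 mm away towards -x.
- rest_mid (a point): Loose white porcelain knife rest with two thin gold bands, 80 mm long (its x), 55 g: a middle bar 12 mm wide (y), 12 mm high and 52 mm long between two end blocks 14 mm long, 20 mm wide and 22 mm high. This point is its centre, 11 mm above what it lies on; the bar spans 5 to 17 mm above that. Either end may point either way. Fragile: it must not be let fall, or pressed hard into the bed (50 N).
- rest2: The twin knife rest, same size, lying in the other bed of the case (case x = -30, y = -85 mm), under the panel. Origin at its underside. Leave alone.
- plates: Stack of five gold-rimmed porcelain plates, 240 mm across, 64 mm high. Origin at its underside. Leave alone.
- bowl: Small white porcelain bowl, 110 mm across, 45 mm high. Origin at its underside. Leave alone.
- candlestick: Brass candlestick with a black candle, foot 90 mm across, 193 mm high. Origin at its underside. Leave alone.
Mind the look-alikes: they are no part of the job. What is shaped like the part that bears rest_mid but black, blue or red is not meant.

How it is judged:
By the outcome, as a careful person would: the job done as asked, in the order asked, and still so for the second after the job is handed in, with the robot touching nothing.
It also fails if it takes over 72 s, if anything falls off the work surface, if the arm or the gripper's body presses on something with over 40 N, if the wrist force passes 120 N, or if a joint passes its speed limit or range.

## Robot

A 6-joint arm with a two-finger parallel gripper is mounted at the origin on the work surface. World frame = base frame: x ahead of the robot, y to its left, z up, the work surface at z = 0. Lengths are in mm, angles in degrees, forces in N, time in s.
With the tool pointing down it reaches from about 350 to 850 mm from the base axis. Payload 8.1 kg.
Tool frame: the origin (TCP) lies midway between the tips of the shut fingers; the grasp point (between the pads) lies 19 mm behind it; z points along the fingers, y is the line along which they close (so a half turn about z gives the same grasp; the last joint's range is limited). The gripper opens to 85 mm and grips with 20 to 120 N. Pads are 22 mm wide; open, the fingers measure 114 mm over their backs; the gripper's body (76 mm by 85 mm) begins 54 mm behind the grasp point. The pads swing forward as they close: fully open they stand 13 mm farther back than shut.
Start: joints at [-72.846, 7.471, 85.268, -0, 87.261, -4.893], TCP at [225.244, -556.121, 231.292] pointing down, gripper open.
Joint ranges: [-169.43, 169.43], [-51.17, 129.36], [1.28, 143.12], [-76.62, 256.62], [0, 156.53], [-152.29, 152.29]. Speed limits (degrees/s): [136.94, 136.94, 159.86, 180, 180, 180].

## Interface

Orientations are given as [roll, pitch, yaw] about the fixed x, y, z axes, in that order (R = Rz(yaw) Ry(pitch) Rx(roll)).
In Python, from rig import get_obs, read_camera, calibration, order, spotter gives the robot as it stands.
- The arm moves only by the tool servo_tool, never from a script. Its argument "deltas" is one flat list of numbers, 5 for each row, row after row: the opening, from 0 (shut) to 1 (fully open), then the shift along the tool's x, y, z in units of 50 mm (1.0 is 50 mm), then the turn about the tool's z in units of 5 degrees (1.0 is 5 degrees). A call has 1 to 20 rows; each row is the pose to reach, as a shift and turn from the pose commanded when the call began, along the tool's axes at that moment; what a row does not reach only later rows make up. A row lasts 1/10 s, in which the tool goes at most 50 mm and 8.59 degrees, less where a joint would pass 70% of its speed; a pose out of reach is approached as far as the arm can. A call with a gripper value outside its range is refused whole. The fingers move at their own pace and stop on an object; "grip_force" is the grip in N (left out, the last holds). Time passes only in rows, so rows that repeat a pose let the fingers close. It gives the time, the measured TCP pose, the force, the opening and the grip force at its end, in the units of the state.
- get_obs(): the state, without advancing time (a new reading comes with each control period).
- read_camera(name): name is "scene" or "side" or "wrist"; returns the picture (384x512x3 uint8, red, green, blue); there is no depth.
- calibration(name): a dict with "mtx" (3x3 intrinsics, pixels), "R" (3x3) and "t" (3): a world point X has camera coordinates R X + t. Camera axes: x right, y down, z forward; pixel columns grow to the right and rows downward; lengths in mm; the calibration is good to about 2 mm. The wrist camera is an equidistant fisheye: a pixel r from the principal point sees the ray r / f radians off the axis. A picture is of the moment at which its call begins: read the wrist's pose just before it. calibration takes no time and is no camera call; for the wrist camera it gives the pose at the moment of the call.
- order.close_job(): hands the job in; it is judged then, once.
Trained networks look in the newest picture that a camera, given by its name, has taken for a name from the list of things; names that differ only in an ending like _2 or _b are one class to them, and where a whole thing is asked for, a point or a joint stands for the part that bears it (a point fixed in the world has none). Each returns a list of dicts, best first, with "confidence" (0 to 1); they miss things now and then, are a little off and sometimes report something else, mostly with a low value. They report only what shows in the picture. A call takes as long as a camera call. They do not tell look-alikes from the thing itself.
- spotter.find_in(camera, query): "point" ([x, y, z] in mm, in the coordinates of the camera as it stood for that picture, good to about 4 mm: the middle of the surface that is visible of it).
- spotter.outline_of(camera, query): "mask" (384x512 bool, what is visible of it).
The state is a dict: "clock": time; "joints": joint angles; "qd": joint speeds; "tau": joint torques, N m; "eef_pos": TCP position; "orientation": TCP orientation; "force": force on the tool from outside, world axes, zero at the start; "ft_torque": the same for the moment, N m; "finger_gap": opening from 0.0 (shut) to 1.0 (fully open); "grasp_force": force on a finger pad.
Only numpy, scipy, OpenCV 4.12 (cv2) and the standard library are available. Lean on these libraries where they do the work, as an engineer would, in place of code of your own. Each camera call takes 0.05 s, during which the arm holds its last target. There are 200 camera calls.

## Working session

There is one attempt and no reset: what is moved stays moved. The work goes in short steps, Python scripts to look and compute and a tool call to move; the robot and the scene stay as the last step left them, time stands still between calls to the robot, and variables do not carry over. Pictures are saved under pics/ and viewed, at most 13 in all, crops included, and the job is handed in when it is done.

Besides the shell and the picture viewer there is one more tool, called as name(argument=value, ...) on one line, values as JSON. servo_tool: Moves the arm, as the interface text tells. Its arguments: {"type":"object","properties":{"deltas":{"type":"array","items":{"type":"number"}},"grip_force":{"type":"number"}},"required":["deltas"]}

```bash
mkdir -p pics; ls
cat > h.py <<'E'
import numpy as np, cv2
from rig import get_obs, read_camera, calibration, order, spotter
def toworld(cam,p):
    c=calibration(cam); return np.array(c["R"]).T@(np.array(p)-np.array(c["t"]))
def proj(cam,X):
    c=calibration(cam); p=np.array(c["R"])@np.array(X,float)+np.array(c["t"]); q=np.array(c["mtx"])@p; return q[:2]/q[2]
def ray(cam,uv,z):
    c=calibration(cam);R=np.array(c["R"]);t=np.array(c["t"]);d=R.T@(np.linalg.inv(c["mtx"])@np.array([uv[0],uv[1],1.]));o=-R.T@t
    return o+d*(z-o[2])/d[2]
def save(n,im): cv2.imwrite("pics/"+n,im[:,:,::-1])
E
python3 - <<'E'
from h import *
np.set_printoptions(precision=1,suppress=True)
ims=[read_camera(c) for c in("scene","side")]
save("a.png",cv2.resize(np.vstack(ims),(512,768))[:]) if 0 else None
save("scene.png",cv2.resize(ims[0],(800,600),interpolation=cv2.INTER_CUBIC)); save("side.png",cv2.resize(ims[1],(800,600),interpolation=cv2.INTER_CUBIC))
for c in("scene","side"):
    k=calibration(c); print(c,"cam at",-np.array(k["R"]).T@np.array(k["t"]))
    for q in("case","panel","rest_mid","rest2","plates","bowl","candlestick"):
        for d in spotter.find_in(c,q)[:5]: 
            w=toworld(c,d["point"]); print(q,round(d["confidence"],2),w,proj(c,w))
print(get_obs()["clock"],get_obs()["orientation"])
E
```

```text
pics
scene cam at [1411.6 -110.  1037.7]
case 0.87 [584.6 105.   55.3] [283.7 185.8]
rest_mid 0.49 [ 452.3 -257.1   20.7] [151.6 174. ]
rest_mid 0.45 [ 358.7 -295.    15.4] [138.9 154.1]
rest_mid 0.43 [ 435.9 -384.8   19.2] [107.4 175.3]
rest_mid 0.42 [ 401.7 -154.7   18.6] [185.9 158.3]
rest_mid 0.31 [583.7 107.2  57.1] [284.5 185.1]
plates 0.9 [ 692.6 -376.4   67.3] [101.8 237.7]
bowl 0.65 [366.1 391.9  27.9] [359.7 128.7]
candlestick 0.58 [ 789.2 -104.4   16. ] [216.1 267.7]
side cam at [ 537.  -730.7  701.6]
case 0.86 [549.3  61.7  52.9] [248.4 191.4]
panel 0.81 [537.1  50.6  57.2] [244.1 192.8]
panel 0.3 [ 671.7 -390.6   62.9] [322.  342.8]
rest_mid 0.9 [ 349.2 -299.    15.7] [156.4 318.1]
rest_mid 0.74 [ 401.4 -157.5   14.5] [188.5 264.1]
rest_mid 0.61 [ 427.6 -388.    17.4] [190.2 358.4]
rest_mid 0.58 [ 448.1 -267.6   15.1] [205.3 303.6]
rest_mid 0.28 [535.6  51.3  52.8] [243.5 193.9]
plates 0.69 [ 670.3 -389.5   61.8] [321.  342.6]
bowl 0.78 [387.9 402.7  30.7] [199.9 135.6]
bowl 0.4 [ 671.2 -389.5   64.8] [321.7 341.8]
candlestick 0.67 [ 784.  -113.    13.5] [344.8 245.8]
0.8 [180.   -0.   22.1]
```

View pics/scene.png

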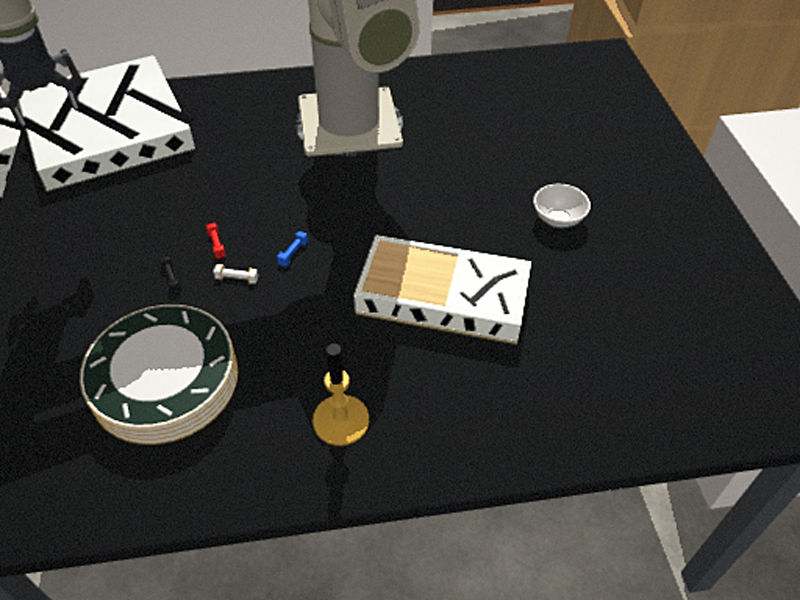

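View pics/side.png

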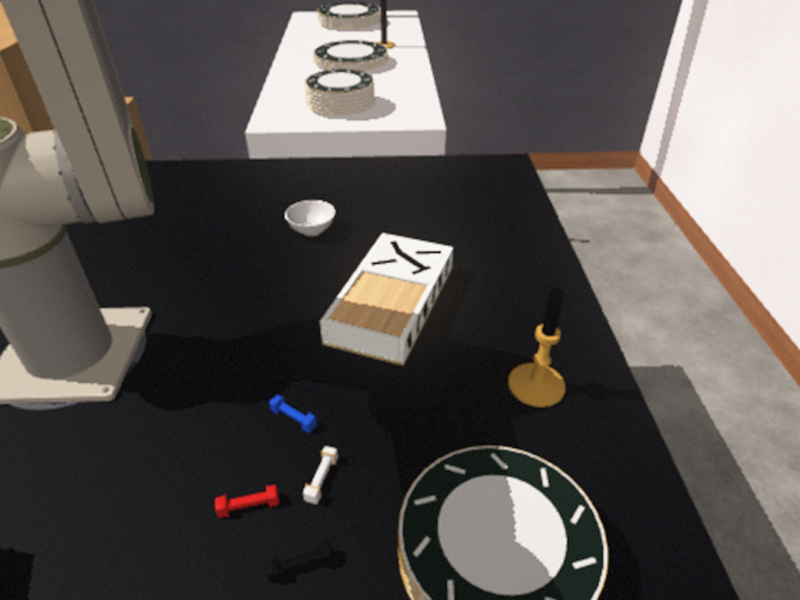

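The scene shows four knife-rest-shaped things. In side-camera native pixels they are white with gold bands (205,304), red (156,318), blue (188,264) and black (190,358). The white one fits the description. The case is at about (247,190), with its panel end facing the side camera. Next I'll confirm with a crop and fit the poses.

```bash
cat >> h.py <<'E'
def box(x0,x1,y0,y1,z0,z1): return np.array([[x,y,z] for x in(x0,x1) for y in(y0,y1) for z in(z0,z1)],float)
CASE=[box(-75,75,-145,145,0,58)]
REST=[box(-40,-26,-10,10,0,22),box(26,40,-10,10,0,22),box(-26,26,-6,6,5,17)]
def place(P,x,y,yaw):
    a=np.deg2rad(yaw);c,s=np.cos(a),np.sin(a); return P@np.array([[c,s,0],[-s,c,0],[0,0,1]])+[x,y,0]
def sil(cal,parts,p,S=4):
    m=np.zeros((384*S,512*S),np.uint8)
    for b in parts:
        q=(place(b,*p)@np.array(cal["R"]).T+cal["t"])@np.array(cal["mtx"]).T; q=q[:,:2]/q[:,2:]
        cv2.fillConvexPoly(m,cv2.convexHull(np.round((q+.5)*S).astype(np.int32)),1)
    return cv2.resize(m.astype(np.float32),(512,384),interpolation=cv2.INTER_AREA)
def fit(parts,masks,p0):
    from scipy.optimize import minimize
    cal={c:calibration(c) for c in masks}
    f=lambda p:sum(np.abs(sil(cal[c],parts,p)-m).sum()/m.sum() for c,m in masks.items())
    r=minimize(f,p0,method="Nelder-Mead",options=dict(initial_simplex=[p0]+[np.array(p0)+d for d in([15,0,0],[0,15,0],[0,0,10])],xatol=.05,fatol=1e-4))
    return r.x,r.fun
E
python3 - <<'E'
from h import *
np.set_printoptions(precision=1,suppress=True)
M={};R={};ims={}
for c,uv in(("scene",(152,174)),("side",(205,304))):
    ims[c]=im=read_camera(c)
    M[c]=max(spotter.outline_of(c,"case"),key=lambda d:d["confidence"]*(d["mask"][186,280] if c=="scene" else d["mask"][190,247]))["mask"].astype(float)
    for d in spotter.outline_of(c,"rest_mid"):
        v,u=np.nonzero(d["mask"]); 
        if len(u) and np.hypot(u.mean()-uv[0],v.mean()-uv[1])<10: R[c]=d["mask"].astype(float)
    print(c,M[c].sum(),R[c].sum() if c in R else None)
    # colour mask alternative for the rest
    h=np.zeros((384,512));u,v=uv;h[v-22:v+22,u-22:u+22]=(im[v-22:v+22,u-22:u+22].min(2)>60);print("col",h.sum()); R[c+"_c"]=h
for n,ms in(("both",M),)+tuple((c,{c:M[c]}) for c in M): print("case",n,min((fit(CASE,ms,[575,85,a]) for a in(-25,-10)),key=lambda r:r[1]))
for suf in("","_c"):
    ms={c:R[c+suf] for c in("scene","side") if c+suf in R}
    for n,m in(("both",ms),)+tuple((c,{c:ms[c]}) for c in ms): print("rest",suf,n,min((fit(REST,m,[449,-265,a]) for a in(30,60,90,120)),key=lambda r:r[1]))
a=cv2.resize(ims["side"][140:240,190:310],(480,400),interpolation=cv2.INTER_CUBIC)
b=cv2.resize(ims["side"][280:330,185:225],(320,400),interpolation=cv2.INTER_CUBIC)
save("crop1.png",np.hstack([a,b]))
E
```

```text
Traceback (most recent call last):
ValueError: max() iterable argument is empty
```

```bash
cat > fitall.py <<'E'
from h import *
np.set_printoptions(precision=1,suppress=True)
M={};R={};ims={}
for c,uv,cv in(("scene",(152,174),(280,186)),("side",(205,304),(247,190))):
    ims[c]=im=read_camera(c)
    for k in range(3):
        for d in spotter.outline_of(c,"case"):
            if d["mask"][cv[1],cv[0]]: M[c]=d["mask"].astype(float);break
        if c in M: break
        ims[c]=im=read_camera(c)
    for d in spotter.outline_of(c,"rest_mid"):
        v,u=np.nonzero(d["mask"]); 
        if len(u) and np.hypot(u.mean()-uv[0],v.mean()-uv[1])<10: R[c]=d["mask"].astype(float)
    print(c,M[c].sum() if c in M else None,R[c].sum() if c in R else None)
    h=np.zeros((384,512));u,v=uv;h[v-22:v+22,u-22:u+22]=(im[v-22:v+22,u-22:u+22].min(2)>60);print("col",h.sum()); R[c+"_c"]=h
for n,ms in(("both",M),)+tuple((c,{c:M[c]}) for c in M): print("case",n,min((fit(CASE,ms,[575,85,a]) for a in(-25,-10)),key=lambda r:r[1]))
for suf in("","_c"):
    ms={c:R[c+suf] for c in("scene","side") if c+suf in R}
    for n,m in(("both",ms),)+tuple((c,{c:ms[c]}) for c in ms): print("rest",suf,n,min((fit(REST,m,[449,-265,a]) for a in(30,60,90,120)),key=lambda r:r[1]))
a=cv2.resize(ims["side"][140:240,190:310],(480,400),interpolation=cv2.INTER_CUBIC)
b=cv2.resize(ims["side"][280:330,185:225],(320,400),interpolation=cv2.INTER_CUBIC)
save("crop1.png",np.hstack([a,b]))
print(get_obs()["clock"])
E
python3 fitall.py
```

```text
scene 5439.0 208.0
col 218.0
side 4570.0 298.0
col 344.0
case both (array([555.5, 112.7, -22.7]), np.float64(0.07281375232688143))
case scene (array([551.6, 113.4, -22.6]), np.float64(0.03967870932156647))
case side (array([556.7, 113.8, -22.2]), np.float64(0.020678336980306345))
rest  both (array([ 446.7, -260.8,   73. ]), np.float64(0.391534508905524))
rest  scene (array([ 445.7, -261.3,   71. ]), np.float64(0.12740384615384615))
rest  side (array([ 447.4, -260.8,   73.6]), np.float64(0.22336409395973153))
rest _c both (array([ 445.9, -262.8,   72. ]), np.float64(0.26121286270535526))
rest _c scene (array([ 445.4, -262.1,   70.9]), np.float64(0.15452981651376146))
rest _c side (array([ 446.2, -262.8,   72.1]), np.float64(0.09302325581395349))
1.2
```

View pics/crop1.png

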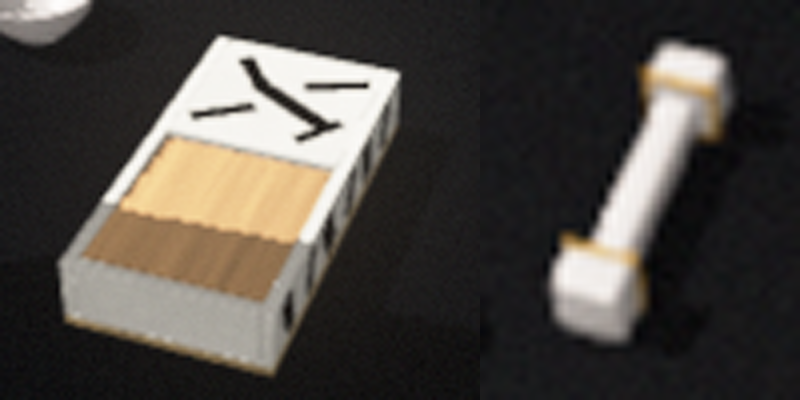

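The crop shows the white bar with its two gold bands (side px ~(205,304)), so this is the one meant. The brown part of the panel is only the arm's shadow, and the panel looks shut. The case is at about (556,113.5) with yaw -22.4. I'll move above the leading edge with the fingers shut and tool x along the case's +y.

servo_tool(deltas=[0,9.5,-8.2,1.6,-9.1,0,9.5,-8.2,1.6,-9.1,0,9.5,-8.2,1.6,-9.1,0,9.5,-8.2,1.6,-9.1,0,9.5,-8.2,1.6,-9.1,0,9.5,-8.2,1.6,-9.1,0,9.5,-8.2,1.6,-9.1,0,9.5,-8.2,1.6,-9.1,0,9.5,-8.2,1.6,-9.1,0,9.5,-8.2,1.6,-9.1,0,9.5,-8.2,1.6,-9.1,0,9.5,-8.2,1.6,-9.1,0,9.5,-8.2,1.6,-9.1,0,9.5,-8.2,1.6,-9.1,0,9.5,-8.2,1.6,-9.1,0,9.5,-8.2,1.6,-9.1,0,9.5,-8.2,1.6,-9.1,0,9.5,-8.2,1.6,-9.1], grip_force=40)

```text
clock: 3.0
eef_pos: [511.5, 1.2, 151.6]
orientation: [180.0, -0.0, 67.5]
force: [0.7, -0.3, -0.1]
finger_gap: -0.001
grasp_force: 0.0
```

```bash
cat >> h.py <<'E'
def wproj(cal,X):
    p=np.atleast_2d(X)@np.array(cal["R"]).T+cal["t"]; K=np.array(cal["mtx"])
    th=np.arctan2(np.hypot(p[:,0],p[:,1]),p[:,2]); r=th/np.maximum(np.hypot(p[:,0],p[:,1]),1e-9)
    return np.c_[K[0,0]*p[:,0]*r+K[0,2],K[1,1]*p[:,1]*r+K[1,2]]
def overlay(im,case,open_=0,S=1.5):
    cal=calibration("wrist"); o=cv2.resize(im,None,fx=S,fy=S,interpolation=cv2.INTER_CUBIC)
    def ln(pts,col):
        P=np.array(pts,float); Q=np.vstack([P[i]+(P[(i+1)%len(P)]-P[i])*np.linspace(0,1,12)[:,None] for i in range(len(P))])
        q=wproj(cal,place(Q,*case)); cv2.polylines(o,[np.round((q+.5)*S).astype(np.int32)],True,col,1)
    r=lambda x0,x1,y0,y1,z:[[x0,y0,z],[x1,y0,z],[x1,y1,z],[x0,y1,z]]
    ln(r(-75,75,-145,145,58),(255,0,0)); ln(r(-65,65,-135,15,58),(0,255,0)); return o,ln,r
E
python3 - <<'E'
from h import *
np.set_printoptions(precision=1,suppress=True)
o=get_obs(); print(o["clock"],o["eef_pos"],o["orientation"],o["force"],o["joints"],o["finger_gap"])
im=read_camera("wrist"); k=calibration("wrist"); print(k["mtx"],-np.array(k["R"]).T@np.array(k["t"]))
v,ln,r=overlay(im,(556,113.5,-22.4)); save("w1.png",v)
for c,uv in(("scene",(280,186)),("side",(247,190))):
    im=read_camera(c)
    for d in spotter.outline_of(c,"case"):
        if d["mask"][uv[1],uv[0]]: print(c,fit(CASE,{c:d["mask"].astype(float)},[556,113,-22])); break
E
```

```text
3.0 [511.5   1.2 151.6] [180.   -0.   67.5] [ 0.7 -0.3 -0.1] [ -5.6  -3.3 104.8  -0.   78.5  16.9] -0.0007112234010683541
[[297.3   0.  256.8]
 [  0.  297.3 188.6]
 [  0.    0.    1. ]] [540.5  74.8 294. ]
scene (array([552.7, 112. , -22.4]), np.float64(0.02907662974396223))
side (array([557.4, 113.6, -22.6]), np.float64(0.0888212099811676))
```

View pics/w1.png

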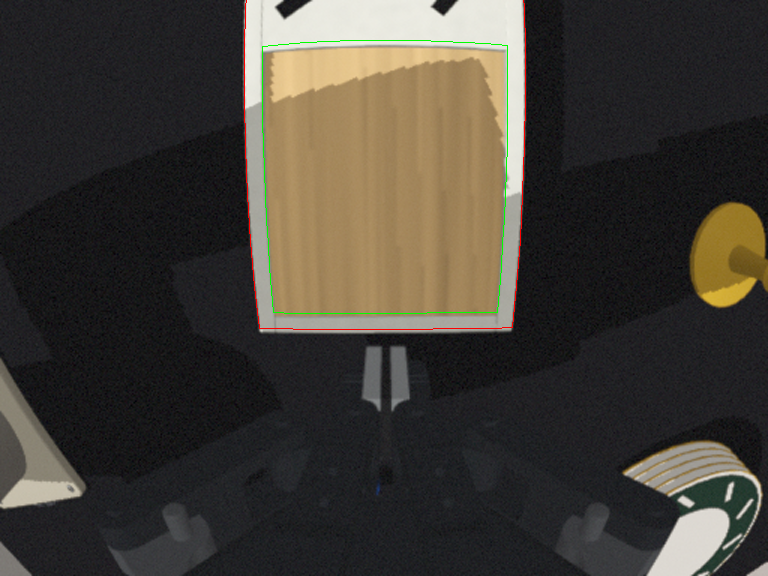

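The wrist overlay agrees with the fit to about 2 mm, shifted slightly towards -y. The panel is shut and the fingertips sit just ahead of the end wall at px (386,345). Now I'll go down to just above the panel.

servo_tool(deltas=[0,0.15,-0.03,0.9,0,0,0.15,-0.03,1.5,0,0,0.15,-0.03,1.8,0,0,0.15,-0.03,1.84,0,0,0.15,-0.03,1.84,0,0,0.15,-0.03,1.84,0])

```text
clock: 3.85
eef_pos: [514.6, 9.5, 61.3]
orientation: [179.8, -0.1, 67.5]
force: [-0.1, -0.6, -0.0]
finger_gap: -0.005
grasp_force: 0.0
```

servo_tool(deltas=[0,0,0,0.02,0,0,0,0,0.03,0,0,0,0,0.04,0,0,0,0,0.04,0])

```text
clock: 4.25
eef_pos: [513.2, 9.7, 57.5]
orientation: [180.0, -0.0, 67.5]
force: [-0.5, -0.0, 0.2]
finger_gap: 0.004
grasp_force: 0.0
```

servo_tool(deltas=[0,0,0,0.01,0,0,0,0,0.02,0,0,0,0,0.02,0])

```text
clock: 4.55
eef_pos: [513.0, 9.7, 56.2]
orientation: [-180.0, 0.0, 67.5]
force: [-0.7, 0.6, -0.6]
finger_gap: 0.002
grasp_force: 0.0
```

servo_tool(deltas=[0,0,0,0.006,0,0,0,0,0.006,0,0,0,0,0.006,0])

```text
clock: 4.85
eef_pos: [513.1, 9.7, 56.0]
orientation: [180.0, 0.0, 67.5]
force: [1.1, 0.4, -0.2]
finger_gap: -0.003
grasp_force: 0.0
```

servo_tool(deltas=[0,0,0,0.006,0,0,0,0,0.012,0,0,0,0,0.012,0])

```text
clock: 5.15
eef_pos: [513.1, 9.7, 55.4]
orientation: [180.0, -0.0, 67.5]
force: [-0.8, -0.3, 1.4]
finger_gap: 0.003
grasp_force: 0.2
```

servo_tool(deltas=[0,0,0,0.006,0,0,0,0,0.006,0,0,0,0,0.006,0])

```text
clock: 5.45
eef_pos: [513.2, 9.7, 55.3]
orientation: [180.0, -0.0, 67.5]
force: [-1.7, 0.5, 2.9]
finger_gap: 0.003
grasp_force: 1.2
```

servo_tool(deltas=[0,0,0,0.01,0,0,0,0,0.01,0,0,0,0,0.01,0])

```text
clock: 5.75
eef_pos: [513.2, 9.7, 55.0]
orientation: [180.0, -0.0, 67.6]
force: [-2.9, 0.4, 6.4]
finger_gap: 0.001
grasp_force: 2.7
```

servo_tool(deltas=[0,0,0,0.01,0,0,0,0,0.01,0,0,0,0,0.01,0])

```text
clock: 6.05
eef_pos: [513.3, 9.6, 54.8]
orientation: [180.0, 0.0, 67.5]
force: [-3.1, -0.6, 8.6]
finger_gap: -0.0
grasp_force: 4.0
```

servo_tool(deltas=[0,0,0,0.012,0,0,0,0,0.024,0,0,0,0,0.024,0])

```text
clock: 6.35
eef_pos: [513.4, 9.5, 54.2]
orientation: [180.0, 0.0, 67.5]
force: [-7.9, -0.3, 15.5]
finger_gap: 0.002
grasp_force: 7.4
```

servo_tool(deltas=[0,0.04,0,0.001,0,0,0.08,0,0.002,0,0,0.12,0,0.004,0,0,0.16,0,0.005,0,0,0.2,0,0.006,0])

```text
clock: 6.85
eef_pos: [517.0, 18.2, 53.9]
orientation: [180.0, 0.1, 67.5]
force: [-7.8, -4.2, 15.8]
finger_gap: 0.001
grasp_force: 7.8
```

servo_tool(deltas=[0,0.05,0,0.001,0,0,0.1,0,0.003,0,0,0.15,0,0.004,0,0,0.2,0,0.006,0,0,0.25,0,0.007,0,0,0.3,0,0.009,0,0,0.35,0,0.01,0,0,0.4,0,0.012,0])

```text
clock: 7.65
eef_pos: [524.6, 36.8, 53.3]
orientation: [180.0, 0.1, 67.5]
force: [-8.6, -3.4, 15.5]
finger_gap: -0.001
grasp_force: 7.9
```

Run:
```python
from h import *
o=get_obs(); print(o["eef_pos"],o["force"])
im=read_camera("wrist"); v,ln,r=overlay(im,(555.2,111.7,-22.4)); save("w2.png",v)
```

```text
[524.57056253  36.7994158   53.30290539] [-8.6172327  -3.39778807 15.45486767]
```

View pics/w2.png

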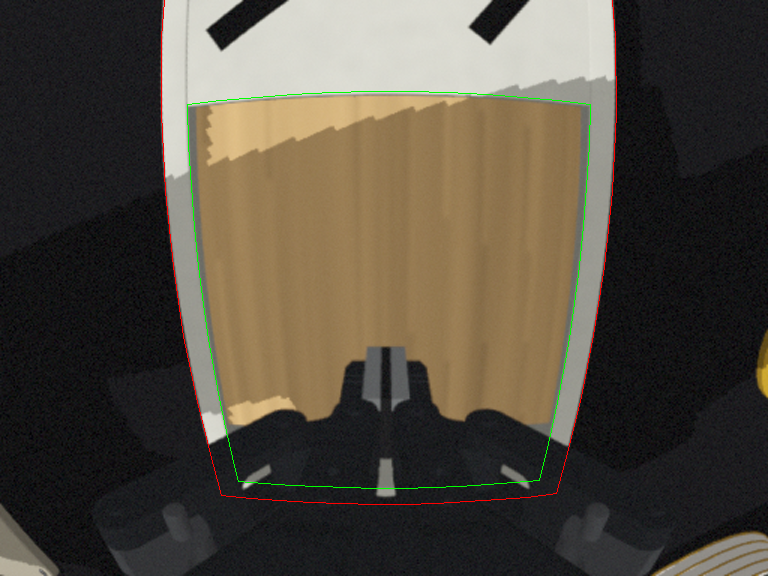

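The panel follows the finger: a grey gap shows at its leading edge near row 425. The overlay with the case at (555.2,111.7,-22.4) fits almost exactly. I'll keep going.

servo_tool(deltas=[0,0.05,0,0.001,0,0,0.1,0,0.003,0,0,0.15,0,0.004,0,0,0.2,0,0.006,0,0,0.25,0,0.007,0,0,0.3,0,0.009,0,0,0.35,0,0.01,0,0,0.4,0,0.012,0,0,0.45,0,0.013,0,0,0.5,0,0.015,0,0,0.55,0,0.016,0,0,0.6,0,0.018,0])

```text
clock: 8.9
eef_pos: [536.0, 64.6, 52.4]
orientation: [-180.0, 0.1, 67.5]
force: [-8.1, -3.9, 16.1]
finger_gap: -0.001
grasp_force: 7.9
```

servo_tool(deltas=[0,0.05,0,0.001,0,0,0.1,0,0.003,0,0,0.15,0,0.004,0,0,0.2,0,0.006,0,0,0.25,0,0.007,0,0,0.3,0,0.009,0,0,0.35,0,0.01,0,0,0.4,0,0.012,0,0,0.45,0,0.013,0,0,0.5,0,0.015,0,0,0.55,0,0.016,0,0,0.6,0,0.018,0])

```text
clock: 10.1
eef_pos: [547.3, 92.4, 51.5]
orientation: [-180.0, 0.1, 67.6]
force: [-8.9, -4.0, 16.2]
finger_gap: -0.002
grasp_force: 7.9
```

servo_tool(deltas=[0,0.04,0,0.001,0,0,0.08,0,0.002,0,0,0.12,0,0.004,0,0,0.16,0,0.005,0,0,0.19,0,0.006,0])

```text
clock: 10.6
eef_pos: [551.1, 100.4, 51.3]
orientation: [180.0, 0.1, 67.6]
force: [-8.0, -7.5, 15.5]
finger_gap: -0.003
grasp_force: 7.9
```

servo_tool(deltas=[0,0.02,0,0,0,0,0.04,0,0,0,0,0.04,0,0,0])

```text
clock: 10.9
eef_pos: [552.3, 102.1, 51.4]
orientation: [179.9, 0.1, 67.5]
force: [-6.4, -6.7, 14.3]
finger_gap: -0.002
grasp_force: 7.2
```

The panel is at its stop: the tangential force rose to 10 N and the finger slipped. I'll lift off and back away for a look into the bay.

servo_tool(deltas=[0,0,0,-0.5,0,0,0,0,-1.2,0,0,-0.6,0,-2,0,0.45,-1.5,0,-2,0,0.45,-2.4,0,-2,0,0.45,-3.3,0,-2,0,0.45,-3.8,0,-2,0,0.45,-3.8,0,-2,0,0.45,-3.8,0,-2,0,0.45,-3.8,0,-2,0])

```text
clock: 11.9
eef_pos: [479.6, -71.4, 149.8]
orientation: [-180.0, -0.0, 67.6]
force: [0.5, -0.1, 0.4]
finger_gap: 0.45
grasp_force: 0.0
```

Run:
```python
from h import *
np.set_printoptions(precision=1,suppress=True)
o=get_obs(); print(o["eef_pos"],o["force"],o["orientation"],o["clock"],o["finger_gap"])
im=read_camera("wrist"); np.save("w3.npy",im); v,ln,r=overlay(im,(555.2,111.7,-22.4))
for s in(30,-30): ln(r(s-10,s+10,-125,-45,32),(0,0,255))
ln(r(-65,65,-135,-35,53),(255,0,255))
save("w3.png",v)
for d in spotter.find_in("wrist","rest_mid")[:4]+spotter.find_in("wrist","rest2"): print(d["confidence"],toworld("wrist",d["point"]))
```

```text
[479.6 -71.4 149.8] [ 0.5 -0.1  0.4] [-180.    -0.    67.6] 11.9 0.4504607088178287
0.93 [ 457.5 -231.2   17.6]
0.74 [498.4  41.4  27. ]
```

View pics/w3.png

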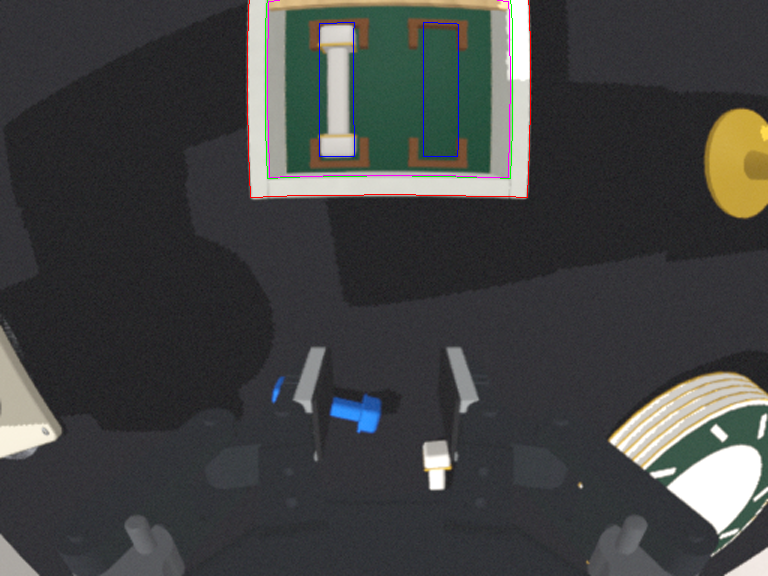

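The bay is fully open. The twin is in the left bed at (338,90), and the empty right bed at (440,90) is aligned with my overlay within 1–2 px. Next I'll view the loose rest with the wrist camera.

servo_tool(deltas=[0.45,-5.6,0.83,0.6,-0.9,0.45,-5.6,0.83,0.6,-0.9,0.45,-5.6,0.83,0.6,-0.9,0.45,-5.6,0.83,0.6,-0.9,0.45,-5.6,0.83,0.6,-0.9,0.45,-5.6,0.83,0.6,-0.9,0.45,-5.6,0.83,0.6,-0.9,0.45,-5.6,0.83,0.6,-0.9,0.45,-5.6,0.83,0.6,-0.9])

```text
clock: 12.95
eef_pos: [411.3, -345.6, 119.7]
orientation: [-180.0, -0.0, 72.1]
force: [-0.5, 0.0, 0.2]
finger_gap: 0.457
grasp_force: 0.0
```

```bash
cat >> h.py <<'E'
def wsil(cal,parts,p,z0=0,S=4):
    m=np.zeros((384*S,512*S),np.uint8)
    for b in parts:
        q=wproj(cal,place(b,*p)+[0,0,z0]); cv2.fillConvexPoly(m,cv2.convexHull(np.round((q+.5)*S).astype(np.int32)),1)
    return cv2.resize(m.astype(np.float32),(512,384),interpolation=cv2.INTER_AREA)
def wfit(cal,mask,p0,z0=0,parts=REST):
    from scipy.optimize import minimize
    f=lambda p:np.abs(wsil(cal,parts,p,z0)-mask).sum()/mask.sum()
    r=minimize(f,p0,method="Nelder-Mead",options=dict(initial_simplex=[p0]+[np.array(p0)+d for d in([6,0,0],[0,6,0],[0,0,5])],xatol=.03,fatol=1e-4))
    return r.x,r.fun
E
python3 - <<'E'
from h import *
np.set_printoptions(precision=1,suppress=True)
o=get_obs(); print(o["eef_pos"],o["orientation"],o["clock"])
cal=calibration("wrist");im=read_camera("wrist")
p=(446,-262,72)
roi=cv2.dilate((wsil(cal,REST,p)>0).astype(np.uint8),np.ones((15,15)))
mx=im.astype(int); m=((mx.min(2)>70)|((mx[:,:,0]>110)&(mx[:,:,1]>80)))*roi
m=m.astype(float); print(m.sum(),wfit(cal,m,p))
for d in spotter.outline_of("wrist","rest_mid")[:3]:
    v,u=np.nonzero(d["mask"]); print(d["confidence"],u.mean(),v.mean(),wfit(cal,d["mask"].astype(float),p))
o2=cv2.resize(im,None,fx=1.5,fy=1.5); c,_=cv2.findContours(cv2.resize(m,None,fx=1.5,fy=1.5).astype(np.uint8),0,1); cv2.drawContours(o2,c,-1,(255,0,255),1); save("w4.png",o2)
E
```

```text
[ 411.3 -345.6  119.7] [-180.    -0.    72.1] 12.95
1988.0 (array([ 445.9, -261.9,   71.6]), np.float64(0.07039109657947686))
0.96 267.421600877193 82.71765350877193 (array([ 445.7, -262.3,   71.9]), np.float64(0.06811951754385964))
0.94 179.46580946814728 159.31092928112216 (array([ 439.8, -245.1,   70.5]), np.float64(2.0866817650496787))
0.69 206.16931216931218 4.0 (array([ 439.8, -245.1,   70.5]), np.float64(10.837632275132275))
```

View pics/w4.png

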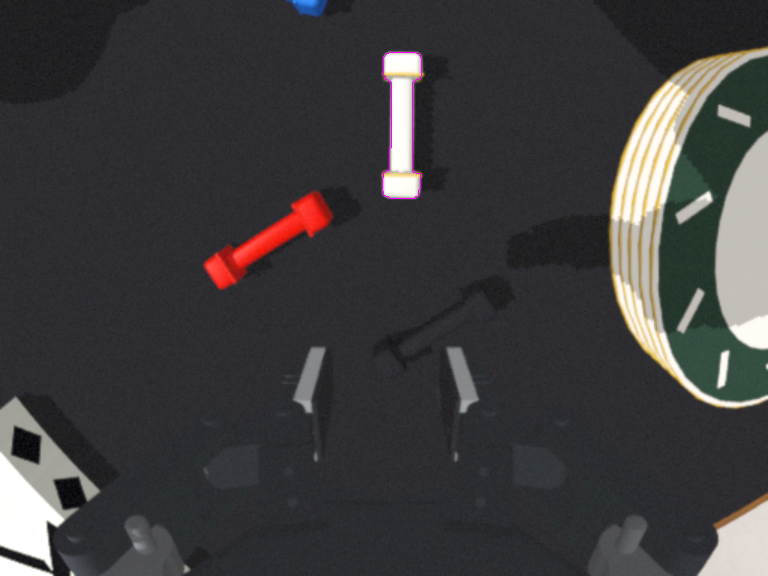

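The white rest with gold bands fits at (445.8,-262.1), yaw 71.7, at px (402,125) in the crop. The scene and side cameras agree. I'll move over it, go down and grasp.

servo_tool(deltas=[0.4,0.9,0.07,0,0,0.4,1.8,0.14,0.2,0,0.4,1.8,0.14,0.9,0,0.4,1.8,0.14,1.6,0,0.4,1.8,0.14,2.0,0,0.4,1.8,0.14,2.2,0,0.4,1.8,0.14,2.32,0,0.4,1.8,0.14,2.32,0,0.4,1.8,0.14,2.32,0], grip_force=30)

```text
clock: 13.95
eef_pos: [446.0, -263.8, 5.2]
orientation: [179.9, 0.0, 72.1]
force: [0.8, 1.0, 0.3]
finger_gap: 0.397
grasp_force: 0.0
```

servo_tool(deltas=[0.1,0,0,0,0,0.05,0,0,0,0,0,0,0,0,0,0,0,0,0,0,0,0,0,0,0,0,0,0,0,0], grip_force=30)

```text
clock: 14.55
eef_pos: [446.0, -264.0, 5.2]
orientation: [179.9, 0.0, 72.0]
force: [-0.8, 0.6, 6.7]
finger_gap: 0.132
grasp_force: 30.8
```

servo_tool(deltas=[0,0,0,-0.1,0,0,0,0,-0.3,0,0,0,0,-0.7,0,0,0,0,-1.2,0,0,0,0,-1.8,0,0,0,0,-2.2,0,0,0,0,-2.2,0])

```text
clock: 15.25
eef_pos: [447.3, -264.8, 118.4]
orientation: [179.6, 0.1, 72.0]
force: [1.2, -0.7, -0.7]
finger_gap: 0.13
grasp_force: 30.0
```

Run:
```python
from h import *
np.set_printoptions(precision=1,suppress=True)
o=get_obs(); print(o["eef_pos"],o["orientation"],o["clock"],o["force"],o["finger_gap"],o["grasp_force"],o["joints"])
cal=calibration("wrist");im=read_camera("wrist"); np.save("w5.npy",im)
save("w5.png",cv2.resize(im[150:384,130:390],None,fx=2.5,fy=2.5,interpolation=cv2.INTER_CUBIC))
c,t=np.array(o["eef_pos"]),o["orientation"][2]
for z in(3,5,7,9,11): print(z,wproj(cal,place(np.array([[26,-10,0],[40,-10,0],[40,10,0],[26,10,0],[26,-10,22],[40,-10,22],[40,10,22],[26,10,22]],float),c[0],c[1],t)+[0,0,c[2]-z]).round(0)[[1,2,5,6]].tolist())
```

```text
[ 447.3 -264.8  118.4] [179.6   0.1  72. ] 15.25 [ 1.2 -0.7 -0.7] 0.13030881078808573 29.97571885585785 [-36.3  -0.5 105.7   0.   74.5 -18.3]
3 [[279.0, 174.0], [239.0, 174.0], [283.0, 187.0], [237.0, 187.0]]
5 [[279.0, 173.0], [240.0, 173.0], [283.0, 186.0], [237.0, 186.0]]
7 [[278.0, 172.0], [240.0, 172.0], [282.0, 185.0], [238.0, 185.0]]
9 [[278.0, 171.0], [240.0, 171.0], [282.0, 183.0], [238.0, 183.0]]
11 [[278.0, 170.0], [240.0, 170.0], [281.0, 182.0], [238.0, 182.0]]
```

View pics/w5.png

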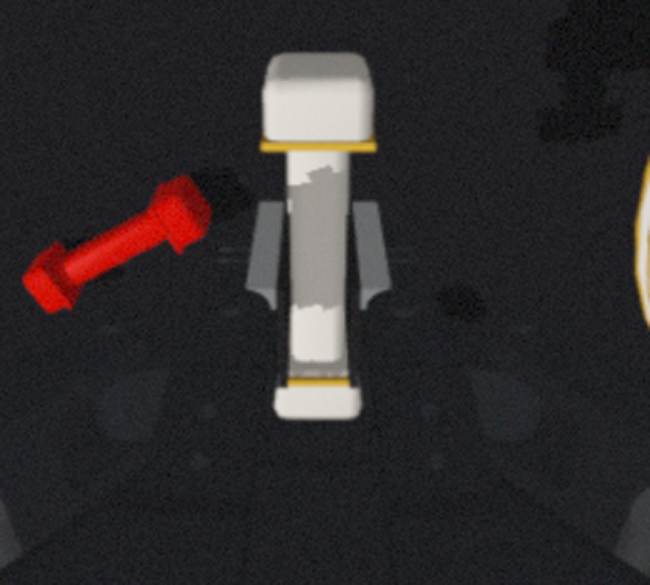

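```bash
cat > held.py <<'E'
from h import *
from scipy.optimize import minimize
def heldfit(im,cal,o,zb=5.2):
    # front block + front bar part only visible reliably: fit x,y shift & yaw in the tool frame
    c=np.array(o["eef_pos"]);t=o["orientation"][2];a=np.deg2rad(t)
    m=(im.astype(int).min(2)>95)|((im[:,:,0]>150)&(im[:,:,1]>100)&(im[:,:,2]<120)); roi=np.zeros(m.shape,bool); roi[160:216,225:295]=1
    n,l,s,_=cv2.connectedComponentsWithStats((m&roi).astype(np.uint8)); k=1+np.argmax(s[1:,4]); m=(l==k).astype(float)
    f=lambda p:np.abs((wsil(cal,REST,(p[0],p[1],p[2]),c[2]-p[3])-m)[160:212]).sum()/m.sum()
    out=[]
    for z in(zb-2,zb,zb+2):
        g=lambda p:f([c[0]+np.cos(a)*p[0]-np.sin(a)*p[1],c[1]+np.sin(a)*p[0]+np.cos(a)*p[1],t+p[2],z])
        r=minimize(g,[0,0,0],method="Nelder-Mead",options=dict(initial_simplex=[[0,0,0],[4,0,0],[0,3,0],[0,0,4]],xatol=.03,fatol=1e-4)); out.append((z,r.x,r.fun))
    return out,s[k]
if __name__=="__main__":
    np.set_printoptions(precision=2,suppress=True)
    o=get_obs(); print(*heldfit(np.load("w5.npy"),calibration("wrist"),o),sep="\n")
E
python3 held.py
```

```text
[(3.2, array([1.22, 1.36, 0.35]), np.float64(0.07414772727272727)), (5.2, array([0.69, 1.08, 0.86]), np.float64(0.05948153409090909)), (7.2, array([0.27, 1.38, 0.23]), np.float64(0.04762073863636364))]
[ 235  171   45   45 1760]
```

The rest is held level between its two end blocks. I'll carry it to a viewpoint behind the empty bed.

servo_tool(deltas=[0,0.3,0,-0.3,0,0,1.0,0.02,-0.64,0.3,0,1.8,0.05,-0.64,0.6,0,2.6,0.05,-0.64,0.88,0,3.4,0.05,-0.64,0.88,0,4.0,0.05,-0.64,0.88,0,4.3,0.05,-0.64,0.88,0,4.3,0.05,-0.64,0.88,0,4.3,0.05,-0.64,0.88,0,4.3,0.05,-0.64,0.88])

```text
clock: 16.3
eef_pos: [513.3, -60.4, 145.6]
orientation: [-180.0, 0.0, 67.6]
force: [0.1, 0.7, -0.0]
finger_gap: 0.129
grasp_force: 30.0
```

Run:
```python
from h import *
from held import heldfit
np.set_printoptions(precision=2,suppress=True)
o=get_obs(); print(o["eef_pos"],o["orientation"],o["clock"],o["force"])
cal=calibration("wrist");im=read_camera("wrist"); np.save("w6.npy",im)
import pickle; pickle.dump((o,cal),open("w6.pkl","wb"))
print(*heldfit(im,cal,o),sep="\n")
C=(555.2,111.7,-22.4)
S=3; v,ln,r=overlay(im,C,S=S)
def seg(x0,x1,y0,y1,z,col): ln(r(x0,x1,y0,y1,z),col)
seg(17.5,42.5,-127.5,-42.5,20,(0,0,255)); seg(-42.5,-17.5,-127.5,-42.5,20,(0,0,255))
seg(-65,65,-135,-35,10,(255,255,0))
q=wproj(cal,place(np.array([[-75,-145,58],[75,-145,58.]]),*C)); print(q)
u0,v0=int(q[:,0].min())-10,int(max(0,q[:,1].max()-165)); save("w6.png",cv2.resize(v[v0*S:(v0+190)*S,u0*S:(u0+250)*S],(750,570)))
print(u0,v0)
```

```text
[513.3  -60.41 145.63] [-179.96    0.03   67.59] 16.3 [ 0.05  0.7  -0.05]
[(3.2, array([1.69, 0.93, 0.62]), np.float64(0.051284665579119086)), (5.2, array([ 1.15,  1.63, -0.55]), np.float64(0.04289015769439913)), (7.2, array([0.55, 0.91, 0.8 ]), np.float64(0.04550706905927134))]
[ 234  171   46   45 1839]
[[136.44 160.  ]
 [318.5  158.67]]
126 0
```

View pics/w6.png

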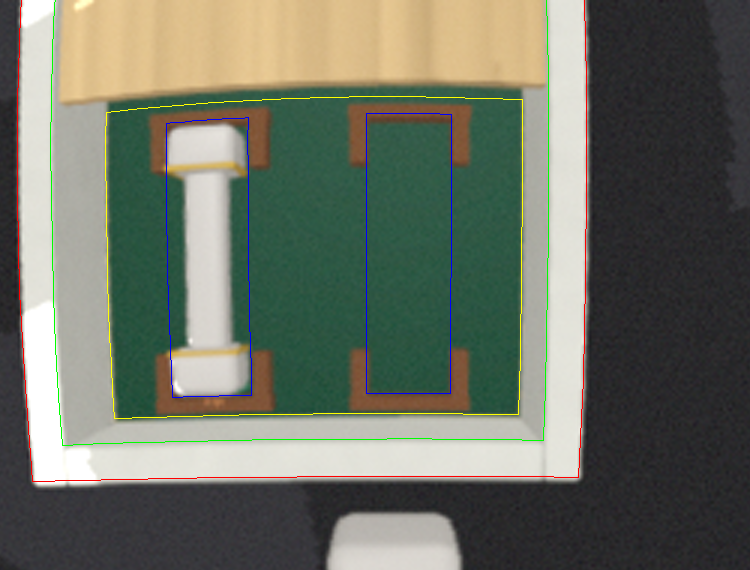

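Run:
```python
from h import *
import pickle
np.set_printoptions(precision=1,suppress=True)
o,cal=pickle.load(open("w6.pkl","rb")); im=np.load("w6.npy").astype(int)
C=(555.2,111.7,-22.4)
print("cam in case",place(-(np.array(cal["R"]).T@cal["t"])[None]-[C[0],C[1],0],0,0,22.4))
br=(im[:,:,0]-im[:,:,1]>25)&(im[:,:,0]<190)&(im[:,:,1]<im[:,:,0]*.75)
br[:,:235]=0; br[:30]=0; br[145:]=0; br[:,290:]=0
n,l,s,c=cv2.connectedComponentsWithStats(br.astype(np.uint8)); print([list(x) for x in s[1:] if x[4]>60])
# sub-pixel brownness profiles along arms
P=lambda X:wproj(cal,place(np.array(X,float),*C))
print("pred tips rear/front", P([[15,-57,20],[45,-57,20],[15,-113,20],[45,-113,20]]))
print("x inner pred", P([[17.5,-50,20],[42.5,-50,20],[17.5,-120,20],[42.5,-120,20]]))
print("1mm y", P([[30,-85,20]])-P([[30,-86,20]]))
g=(im[:,:,0]-im[:,:,1])
for x in(245,246,279,280): print(x,"rear",g[48:62,x],"front",g[110:124,x])
for y in(46,50,122,126): print(y,g[y,238:288])
print("rim col 225",im[150:170,220,0])
print("pred rim",P([[0,-145,58]]))
```

```text
cam in case [[ 25.6 -96.  288. ]]
[[np.int32(243), np.int32(35), np.int32(40), np.int32(20), np.int32(348)], [np.int32(243), np.int32(117), np.int32(39), np.int32(20), np.int32(313)]]
pred tips rear/front [[244.7  53. ]
 [278.8  53.1]
 [245.  114.7]
 [278.5 114.8]]
x inner pred [[247.6  45.4]
 [276.   45.5]
 [247.8 122.4]
 [275.6 122.5]]
1mm y [[ 0.  -1.1]]
245 rear [ 44  43  42  43  43  42  31   5 -36 -46 -43 -46 -40 -42] front [-42 -44 -42 -42 -41 -30  13  38  41  43  43  44  45  41]
246 rear [ 41  45  43  42  41  38  34   4 -36 -40 -45 -41 -42 -41] front [-43 -39 -42 -40 -40 -30  11  36  45  43  40  43  45  42]
279 rear [ 46  42  44  43  44  41  34   1 -39 -40 -39 -38 -42 -41] front [-41 -40 -39 -38 -45 -28  14  37  41  44  43  43  41  43]
280 rear [ 45  41  43  43  43  43  34  -1 -36 -43 -40 -39 -41 -44] front [-43 -42 -43 -47 -45 -27  14  38  42  42  47  41  41  42]
46 [-41 -40 -41 -36   6  38  46  39  43  38   9 -34 -40 -43 -42 -40 -39 -40
 -39 -38 -39 -39 -40 -41 -38 -41 -41 -39 -41 -39 -42 -40 -41 -40 -40 -39
 -40 -19  23  43  44  41  45  40  -1 -37 -43 -41 -48 -42]
50 [-45 -39 -40 -35  -1  31  41  42  43  41  20 -33 -41 -44 -40 -43 -42 -40
 -39 -39 -41 -39 -38 -36 -40 -40 -42 -42 -40 -37 -38 -39 -38 -41 -40 -40
 -42 -25  23  41  42  44  43  39   3 -35 -40 -41 -42 -46]
122 [-41 -41 -48 -39 -13  24  43  45  45  41  21 -14 -41 -42 -43 -40 -41 -42
 -46 -43 -44 -44 -42 -50 -42 -43 -39 -44 -43 -50 -43 -40 -40 -40 -41 -41
 -44 -15  33  40  41  41  41  33 -15 -38 -38 -37 -42 -41]
126 [-39 -42 -43 -41 -15  22  41  48  42  41  23 -13 -38 -42 -42 -39 -40 -38
 -40 -38 -40 -47 -38 -41 -41 -40 -43 -46 -41 -42 -38 -40 -42 -44 -42 -44
 -37 -15  33  42  41  41  41  34 -22 -40 -40 -37 -43 -44]
rim col 225 [228 228 228 227 226 227 226 225 223 193 126  64  56  56  53  54  57  55
  58  54]
pred rim [[224.5 158.4]]
```

The wrist measurement of the socket puts the bed centre at about (550.1,20.7), with lateral agreement within 0.2 mm. I'll move the rest over it, still above the walls.

servo_tool(deltas=[0,0.6,0.02,0,0,0,1.2,0.05,0.2,0,0,1.6,0.07,0.7,0,0,1.75,0.07,1.2,0,0,1.75,0.07,1.4,0,0,1.75,0.07,1.4,0,0,1.75,0.07,1.4,0])

```text
clock: 17.05
eef_pos: [550.5, 19.0, 76.7]
orientation: [180.0, 0.0, 67.6]
force: [0.2, 0.1, -0.1]
finger_gap: 0.131
grasp_force: 30.0
```

servo_tool(deltas=[0,0,0,0,0])

```text
clock: 17.15
eef_pos: [551.3, 19.2, 77.6]
orientation: [179.9, -0.0, 67.6]
force: [0.2, 0.2, -0.2]
finger_gap: 0.133
grasp_force: 30.0
```

servo_tool(deltas=[0,0,0,0.3,0,0,0,0,0.6,0,0,0,0,0.8,0,0,0,0,0.9,0,0,0,0,0.9,0,0,0,0,0.9,0])

```text
clock: 17.75
eef_pos: [550.3, 20.2, 30.9]
orientation: [-180.0, 0.0, 67.7]
force: [-0.1, -0.2, 0.5]
finger_gap: 0.13
grasp_force: 30.0
```

Run:
```python
from h import *
from held import heldfit
np.set_printoptions(precision=2,suppress=True)
for i in range(3):
    o=get_obs(); print(o["eef_pos"],o["orientation"],o["clock"],o["force"])
    cal=calibration("wrist");im=read_camera("wrist")
print(*heldfit(im,cal,o),sep="\n")
C=(554.8,110.7,-22.4); S=4
v,ln,r=overlay(im,C,S=S)
ln(r(17.5,42.5,-127.5,-42.5,20),(0,0,255)); ln(r(11.5,48.5,-57,-57,20),(0,255,255))
a=v[140*S:270*S,175*S:345*S]; 
save("w7.png",cv2.resize(a,(784,600)))
np.save("w7.npy",im)
s=read_camera("side"); save("s7.png",s)
```

```text
[550.32  20.17  30.87] [-179.99    0.     67.65] 17.75 [-0.08 -0.17  0.46]
[550.66  20.12  31.27] [179.97  -0.01  67.65] 17.8 [0.02 0.51 0.15]
[550.82  20.1   31.5 ] [179.95  -0.02  67.65] 17.85 [ 0.24 -0.38 -0.87]
[(3.2, array([0.13, 0.91, 0.73]), np.float64(0.28127365632096896)), (5.2, array([-0.37,  0.38,  0.88]), np.float64(0.2629636638909917)), (7.2, array([-0.94,  1.17, -0.02]), np.float64(0.23959121877365633))]
[ 236  174   43   32 1321]
```

View pics/w7.png

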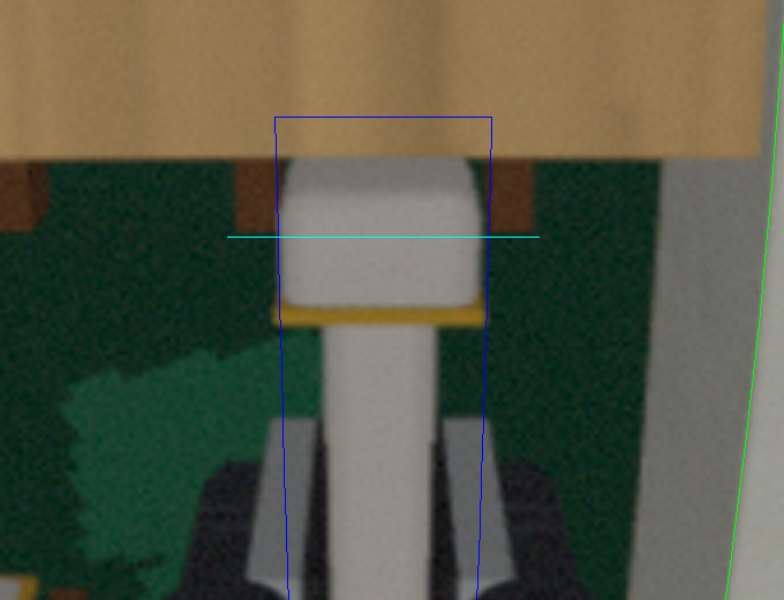

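Run:
```python
from h import *
np.set_printoptions(precision=2,suppress=True)
o=get_obs();cal=calibration("wrist");c=o["eef_pos"];t=o["orientation"][2]
print(c,t)
for dx in(0,1,2): print(dx,wproj(cal,place(np.array([[26+dx,0,22],[26+dx,10,22],[26+dx,-10,22],[40+dx,0,22],[40+dx,0,0]],float),c[0],c[1],t)+[0,0,c[2]-5.2]))
im=np.load("w7.npy").astype(int); print(im[204:216,256]); 
im6=np.load("w6.npy").astype(int); print(im6[204:216,256,2]); print(im6[164:192,256].mean(1))
```

```text
[550.79  20.09  31.54] 67.64890275360655
0 [[259.62 214.71]
 [237.81 214.7 ]
 [281.39 214.63]
 [259.7  185.51]
 [259.22 172.83]]
1 [[259.62 212.7 ]
 [237.76 212.69]
 [281.45 212.62]
 [259.71 183.35]
 [259.23 170.94]]
2 [[259.63 210.67]
 [237.71 210.67]
 [281.52 210.6 ]
 [259.71 181.17]
 [259.23 169.05]]
[[146 140 137]
 [140 136 129]
 [129 115  90]
 [132 105  47]
 [137 108  27]
 [141 113  48]
 [142 124  93]
 [146 141 133]
 [145 140 136]
 [144 141 136]
 [148 143 140]
 [144 142 136]]
[206 201 153  80  64  79 156 202 208 209 208 206]
[ 45.    44.67  41.33  43.    38.    39.67  67.   141.67 171.33 177.
 178.67 177.33 179.33 180.   179.67 181.67 183.33 191.33 199.33 208.
 209.67 213.33 213.67 214.33 213.67 214.33 214.33 213.67]
```

The held front block at px ~(382,240) sits between the rear socket arms (235–535), about 0.4 mm left of centre and about 1 mm too far towards +y. I'll correct that and lower gently.

servo_tool(deltas=[0,-0.02,0.01,0,0,0,-0.02,0.01,0.05,0,0,-0.02,0.01,0.1,0,0,-0.02,0.01,0.15,0,0,-0.02,0.01,0.2,0,0,-0.02,0.01,0.2,0])

```text
clock: 18.55
eef_pos: [549.9, 19.0, 20.2]
orientation: [-179.9, 0.0, 67.6]
force: [0.6, -0.6, -1.3]
finger_gap: 0.131
grasp_force: 30.0
```

servo_tool(deltas=[0,0,0,0.03,0,0,0,0,0.06,0,0,0,0,0.08,0,0,0,0,0.08,0])

```text
clock: 18.95
eef_pos: [550.2, 19.0, 16.7]
orientation: [-180.0, 0.0, 67.6]
force: [0.1, -0.3, -1.2]
finger_gap: 0.127
grasp_force: 30.0
```

servo_tool(deltas=[0,0,0,0.01,0,0,0,0,0.02,0,0,0,0,0.02,0])

```text
clock: 19.25
eef_pos: [550.4, 19.0, 15.9]
orientation: [180.0, -0.0, 67.6]
force: [-0.8, 0.9, -0.5]
finger_gap: 0.131
grasp_force: 30.0
```

servo_tool(deltas=[0,0,0,0.005,0,0,0,0,0.01,0,0,0,0,0.01,0])

```text
clock: 19.55
eef_pos: [550.3, 19.0, 15.4]
orientation: [-180.0, -0.0, 67.7]
force: [-0.2, -0.1, 0.1]
finger_gap: 0.13
grasp_force: 30.0
```

servo_tool(deltas=[0,0,0,0.005,0,0,0,0,0.01,0,0,0,0,0.01,0])

```text
clock: 19.85
eef_pos: [550.4, 19.0, 15.2]
orientation: [180.0, 0.0, 67.6]
force: [-2.7, 1.2, 4.4]
finger_gap: 0.129
grasp_force: 30.6
```

servo_tool(deltas=[0,0,0,0.005,0,0,0,0,0.01,0,0,0,0,0.01,0])

```text
clock: 20.15
eef_pos: [550.4, 19.0, 15.2]
orientation: [-180.0, 0.0, 67.6]
force: [-6.3, -0.4, 10.5]
finger_gap: 0.13
grasp_force: 31.3
```

It is seated: TCP z is 15.2, which matches the floor. I'll release gently with a limited opening, because the wall is 35 mm away.

servo_tool(deltas=[0,0,0,-0.012,0,0,0,0,-0.012,0,0.16,0,0,-0.012,0,0.2,0,0,-0.012,0,0.25,0,0,-0.012,0,0.3,0,0,-0.012,0,0.3,0,0,-0.012,0,0.3,0,0,-0.012,0])

```text
clock: 20.95
eef_pos: [549.7, 19.2, 14.7]
orientation: [-179.9, 0.0, 67.7]
force: [-4.9, 2.0, 2.5]
finger_gap: 0.298
grasp_force: 2.5
```

servo_tool(deltas=[0.3,0,0,-0.1,0,0.3,0,0,-0.3,0,0.3,0,0,-0.6,0,0.3,0,0,-1.0,0,0.3,0,0,-1.5,0,0.3,0,0,-1.6,0,0.3,0,0,-1.6,0])

```text
clock: 21.65
eef_pos: [552.0, 18.8, 97.4]
orientation: [179.8, -0.1, 67.6]
force: [0.2, 0.4, -0.8]
finger_gap: 0.295
grasp_force: 0.0
```

Run:
```python
from h import *
np.set_printoptions(precision=2,suppress=True)
o=get_obs(); print(o["eef_pos"],o["orientation"],o["clock"],o["force"],o["finger_gap"])
w=read_camera("wrist"); s=read_camera("side")
save("p8.png",np.hstack([cv2.resize(w[120:320,150:350],(400,400)),cv2.resize(s[160:240,190:270],(400,400),interpolation=cv2.INTER_CUBIC)]))
```

```text
[552.03  18.84  97.41] [179.76  -0.08  67.65] 21.65 [ 0.18  0.45 -0.77] 0.2947277892436982
```

View pics/p8.png

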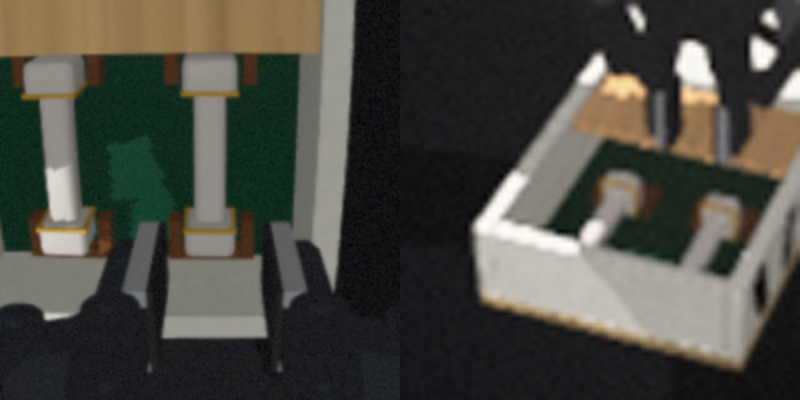

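The knife rest lies in both sockets beside its twin and the fingers are clear. Now I'll shut the fingers and press on the panel to close it.

servo_tool(deltas=[0,0.4,-0.2,0,0,0,1.0,-0.5,0,0,0,1.47,-0.65,0,0,0,1.47,-0.65,0.3,0,0,1.47,-0.65,0.6,0,0,1.47,-0.65,0.75,0,0,1.47,-0.65,0.75,0,0,1.47,-0.65,0.75,0,0,1.47,-0.65,0.75,0], grip_force=40)

```text
clock: 22.65
eef_pos: [548.8, 98.8, 58.0]
orientation: [180.0, -0.0, 67.6]
force: [-0.2, -0.7, -0.2]
finger_gap: -0.002
grasp_force: 0.0
```

servo_tool(deltas=[0,0,0,0,0])

```text
clock: 22.75
eef_pos: [548.9, 99.0, 58.3]
orientation: [179.9, -0.0, 67.6]
force: [-0.2, 0.2, 0.7]
finger_gap: 0.002
grasp_force: 0.0
```

servo_tool(deltas=[0,0,0,0.04,0,0,0,0,0.08,0,0,0,0,0.09,0,0,0,0,0.09,0])

```text
clock: 23.15
eef_pos: [548.0, 99.3, 52.8]
orientation: [-180.0, 0.0, 67.7]
force: [0.9, 0.8, 0.3]
finger_gap: 0.001
grasp_force: 0.0
```

servo_tool(deltas=[0,0,0,0.01,0,0,0,0,0.02,0,0,0,0,0.02,0])

```text
clock: 23.45
eef_pos: [548.3, 99.4, 52.3]
orientation: [180.0, -0.0, 67.7]
force: [-1.7, -0.6, 3.3]
finger_gap: 0.002
grasp_force: 1.6
```

servo_tool(deltas=[0,0,0,0.012,0,0,0,0,0.024,0,0,0,0,0.024,0])

```text
clock: 23.75
eef_pos: [548.5, 99.3, 51.7]
orientation: [180.0, -0.0, 67.6]
force: [-4.6, -0.9, 10.8]
finger_gap: -0.001
grasp_force: 5.0
```

servo_tool(deltas=[0,0,0,0.006,0,0,0,0,0.012,0,0,0,0,0.012,0])

```text
clock: 24.05
eef_pos: [548.5, 99.3, 51.5]
orientation: [180.0, -0.0, 67.7]
force: [-6.1, -1.1, 11.5]
finger_gap: 0.001
grasp_force: 6.5
```

servo_tool(deltas=[0,0,0,0.008,0,0,0,0,0.008,0,0,0,0,0.008,0])

```text
clock: 24.35
eef_pos: [548.5, 99.2, 51.4]
orientation: [180.0, 0.0, 67.7]
force: [-6.5, -1.2, 15.2]
finger_gap: 0.001
grasp_force: 7.5
```

servo_tool(deltas=[0,-0.04,0,-0.001,0,0,-0.08,0,-0.002,0,0,-0.12,0,-0.004,0,0,-0.16,0,-0.005,0,0,-0.2,0,-0.006,0])

```text
clock: 24.85
eef_pos: [545.8, 92.1, 51.9]
orientation: [179.9, -0.2, 67.7]
force: [-2.2, 9.1, 9.8]
finger_gap: -0.003
grasp_force: 5.3
```

servo_tool(deltas=[0,0,0,0.008,0,0,0,0,0.016,0,0,0,0,0.016,0])

```text
clock: 25.15
eef_pos: [545.8, 91.8, 51.6]
orientation: [179.9, -0.2, 67.7]
force: [-4.4, 6.3, 15.7]
finger_gap: 0.0
grasp_force: 7.7
```

servo_tool(deltas=[0,-0.04,0,-0.001,0,0,-0.08,0,-0.002,0,0,-0.12,0,-0.003,0,0,-0.16,0,-0.004,0,0,-0.2,0,-0.005,0])

```text
clock: 25.65
eef_pos: [542.2, 83.0, 51.9]
orientation: [179.9, -0.3, 67.7]
force: [-3.9, 10.1, 15.4]
finger_gap: 0.003
grasp_force: 7.4
```

servo_tool(deltas=[0,-0.05,0,-0.001,0,0,-0.1,0,-0.003,0,0,-0.15,0,-0.004,0,0,-0.2,0,-0.006,0,0,-0.25,0,-0.007,0,0,-0.3,0,-0.009,0,0,-0.35,0,-0.01,0,0,-0.4,0,-0.012,0])

```text
clock: 26.45
eef_pos: [534.6, 64.4, 52.5]
orientation: [179.9, -0.3, 67.7]
force: [-3.3, 10.7, 14.5]
finger_gap: -0.001
grasp_force: 7.6
```

servo_tool(deltas=[0,-0.05,0,-0.001,0,0,-0.1,0,-0.003,0,0,-0.15,0,-0.004,0,0,-0.2,0,-0.006,0,0,-0.25,0,-0.007,0,0,-0.3,0,-0.009,0,0,-0.35,0,-0.01,0,0,-0.4,0,-0.012,0])

```text
clock: 27.25
eef_pos: [527.0, 45.8, 53.0]
orientation: [179.9, -0.2, 67.7]
force: [-4.7, 10.3, 15.2]
finger_gap: 0.0
grasp_force: 7.8
```

servo_tool(deltas=[0,-0.05,0,-0.001,0,0,-0.1,0,-0.003,0,0,-0.15,0,-0.004,0,0,-0.2,0,-0.006,0,0,-0.25,0,-0.007,0,0,-0.3,0,-0.009,0,0,-0.35,0,-0.01,0,0,-0.4,0,-0.012,0,0,-0.45,0,-0.013,0,0,-0.5,0,-0.015,0,0,-0.55,0,-0.016,0,0,-0.6,0,-0.018,0])

```text
clock: 28.45
eef_pos: [515.5, 17.9, 53.9]
orientation: [179.9, -0.2, 67.7]
force: [-4.5, 10.2, 16.4]
finger_gap: 0.003
grasp_force: 8.2
```

Run:
```python
from h import *
np.set_printoptions(precision=1,suppress=True)
o=get_obs(); print(o["eef_pos"],o["clock"],o["force"])
C=(554.9,111.2,-22.4); s=read_camera("side"); 
H=np.array([proj("side",place(np.array([[x,y,z]],float),*C)[0]) for x,y,z in((-65,-145,57),(65,-145,57),(65,-60,56),(-65,-60,56))],np.float32)
W=cv2.warpPerspective(s,cv2.getPerspectiveTransform(H,np.float32([[20,440],[540,440],[540,100],[20,100]])),(560,480),flags=cv2.INTER_CUBIC); save("s9.png",W)
```

```text
[515.5  17.9  53.9] 28.45 [-4.5 10.2 16.4]
```

View pics/s9.png

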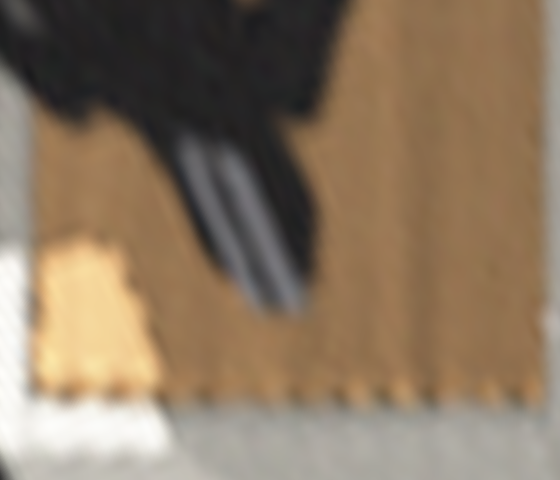

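Run:
```python
from h import *
import pickle
np.set_printoptions(precision=1,suppress=True)
o,cal=pickle.load(open("w6.pkl","rb")); im=np.load("w6.npy").astype(int)
C=(554.9,111.2,-22.4)
for y in(-30,-35,-40,-45): print(y,wproj(cal,place(np.array([[0,y,53],[0,y,47.]]),*C)))
print(im[20:42,228].tolist())
```

```text
-30 [[223.7  15.8]
 [224.5  17.7]]
-35 [[223.7  21.7]
 [224.5  23.5]]
-40 [[223.7  27.6]
 [224.5  29.3]]
-45 [[223.6  33.6]
 [224.4  35.1]]
[[216, 185, 135], [215, 185, 134], [216, 185, 134], [215, 184, 134], [216, 185, 132], [215, 185, 133], [213, 183, 131], [174, 147, 104], [148, 131, 92], [81, 101, 81], [51, 91, 71], [52, 93, 73], [51, 94, 73], [54, 93, 76], [50, 92, 73], [48, 87, 68], [51, 92, 72], [49, 93, 72], [53, 92, 71], [55, 92, 74], [51, 92, 70], [48, 90, 71]]
```

servo_tool(deltas=[0,-0.04,0,-0.001,0,0,-0.08,0,-0.002,0,0,-0.12,0,-0.004,0,0,-0.12,0,-0.004,0])

```text
clock: 28.9
eef_pos: [513.1, 12.1, 54.0]
orientation: [179.9, -0.2, 67.7]
force: [-5.1, 8.8, 16.5]
finger_gap: -0.004
grasp_force: 8.3
```

servo_tool(deltas=[0,-0.03,0,-0.001,0,0,-0.06,0,-0.002,0,0,-0.06,0,-0.002,0])

```text
clock: 29.2
eef_pos: [512.0, 9.4, 54.1]
orientation: [179.9, -0.2, 67.7]
force: [-3.6, 8.7, 16.2]
finger_gap: -0.002
grasp_force: 8.3
```

servo_tool(deltas=[0,-0.03,0,-0.001,0,0,-0.06,0,-0.002,0,0,-0.06,0,-0.002,0])

```text
clock: 29.5
eef_pos: [510.9, 6.6, 54.2]
orientation: [179.9, -0.2, 67.7]
force: [-4.4, 9.6, 16.1]
finger_gap: -0.002
grasp_force: 8.3
```

servo_tool(deltas=[0,-0.03,0,-0.001,0,0,-0.06,0,-0.002,0,0,-0.06,0,-0.002,0])

```text
clock: 29.8
eef_pos: [510.6, 3.9, 54.5]
orientation: [179.8, -0.3, 67.7]
force: [-0.1, 10.1, 12.9]
finger_gap: 0.001
grasp_force: 6.9
```

The tangential force is now above the groove hold, so the panel is at its stop. I'll lift off and verify.

servo_tool(deltas=[0,0,0,-0.5,0,0,0,0,-1.2,0,0,-0.6,0,-2,0,0,-1.5,0,-2,0,0,-1.8,0,-2,0,0,-1.8,0,-2,0,0,-1.8,0,-2,0])

```text
clock: 30.5
eef_pos: [474.1, -80.9, 152.0]
orientation: [-180.0, -0.0, 67.6]
force: [0.5, -0.6, -0.0]
finger_gap: 0.001
grasp_force: 0.0
```

Run:
```python
from h import *
np.set_printoptions(precision=1,suppress=True)
o=get_obs(); print(o["eef_pos"],o["clock"],o["force"])
C=(554.9,111.2,-22.4); cal=calibration("wrist"); im=read_camera("wrist"); S=4
for y,z in((-145,58),(-135,58),(-135,56),(-130,56)): print(y,z,wproj(cal,place(np.array([[0,y,z]],float),*C)))
q=wproj(cal,place(np.array([[0,-135,56]],float),*C))[0]; r=int(q[1]); c=int(q[0])
print(im[r-14:r+22,c].tolist())
save("w10.png",cv2.resize(im[max(0,r-80):r+40,c-90:c+90],(780,520),interpolation=cv2.INTER_CUBIC))
```

```text
[474.1 -80.9 152. ] 30.5 [ 0.5 -0.6 -0. ]
-145 58 [[260.2 115.6]]
-135 58 [[260.3 103.1]]
-135 56 [[260.2 103. ]]
-130 56 [[260.2  96.8]]
[[213, 183, 131], [214, 184, 133], [214, 183, 132], [213, 184, 133], [213, 184, 130], [214, 183, 131], [213, 183, 130], [215, 184, 131], [214, 183, 131], [214, 183, 130], [214, 184, 132], [214, 183, 130], [213, 181, 129], [214, 183, 133], [211, 185, 146], [215, 206, 189], [221, 221, 211], [220, 220, 210], [219, 218, 210], [219, 219, 211], [220, 218, 211], [218, 217, 209], [217, 217, 209], [217, 217, 208], [217, 216, 208], [216, 215, 206], [209, 208, 200], [171, 171, 163], [76, 72, 71], [35, 38, 36], [33, 35, 35], [36, 30, 32], [37, 36, 38], [33, 33, 38], [38, 37, 39], [38, 40, 41]]
```

View pics/w10.png

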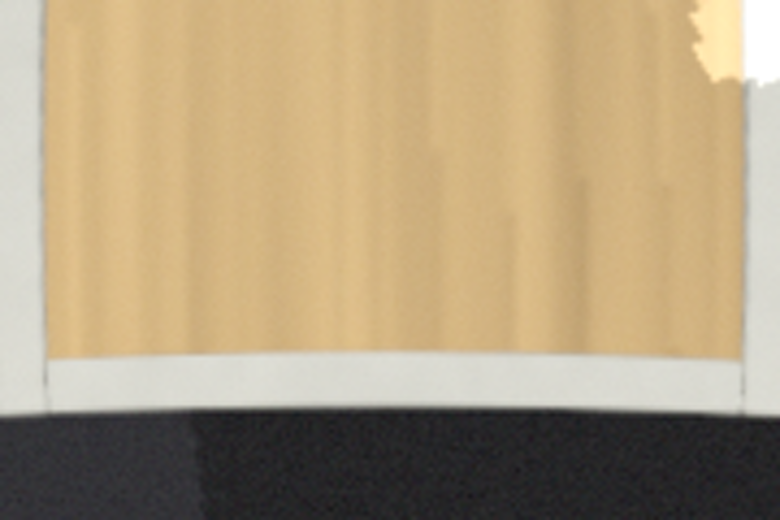

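The pale panel meets the end wall at crop row ~355 with no dark gap, and the wall shows its full 10 mm. The panel is fully shut and the arm is clear.

```bash
python3 -c "
from h import *
print(order.close_job())"
```

```text
the job is handed in; nothing more can be done
None
```

The white, gold-banded knife rest lies in the empty bed beside its twin, the panel is fully shut with no gap in the last image, and the job was handed in at about 30.5 s. Panel force readings stayed under 17 N; no verdict came back.

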